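# Feel out and press the microscope's hidden carriage lock

### The arm

A 6-joint arm with a two-finger parallel gripper is mounted at the origin on the work surface. World frame = base frame: x ahead of the robot, y to its left, z up, the work surface at z = 0. Lengths are in mm, angles in rad, forces in N, time in s.
With the tool pointing down it reaches from about 350 to 975 mm from the base axis. Payload 7.1 kg.
Tool frame: the origin (TCP) lies midway between the tips of the shut fingers; the grasp point (between the pads) lies ctrl.grip_point_offset behind it (ctrl.grip_point_offset is the distance from the TCP to the grasp point, in mm); z points along the fingers, y is the line along which they close (so a half turn about z gives the same grasp; the last joint's range is limited). The gripper opens to 88 mm and grips with 3 to 60 N. Pads are 20 mm wide; open, the fingers measure 115 mm over their backs; the gripper's body (75 mm by 178 mm) begins 61 mm behind the grasp point.
Start: joints at [-1.253, 0.423, 1.63, -0, 1.089, -0.019], TCP at [206.56, -589.862, 222.675] pointing down, gripper open.
Joint ranges: [-3, 3], [-0.9, 2.11], [0.09, 2.58], [-1.31, 4.45], [0.11, 2.69], [-2.54, 2.54]. Speed limits (rad/s): [2.39, 2.39, 3.01, 3.14, 3.14, 3.14].

### API

Orientations are given as a rotation vector (axis times angle).
In Python, from workcell import ctrl, get_image, close_job, finder gives the robot as it stands.
- The arm moves only by the tool servo_tool, never from a script. Its argument "deltas" is a list of rows, each a list of 2 entries, a list of its own where there are three numbers: the shift along the tool's x, y, z in mm, then the turn, a rotation vector about the tool's x, y, z in rad. A call has 1 to 5 rows; each row is the pose to reach, as a shift and turn from the pose commanded when the call began, along the tool's axes at that moment; what a row does not reach only later rows make up. A row lasts 1/12 s, in which the tool goes at most 41.7 mm and 7.16 degrees, less where a joint would pass 70% of its speed; a pose out of reach is approached as far as the arm can. A call with a gripper value outside its range is refused whole. "grip" is the closure, from -1 (fully open) to 1 (shut), so that 0 is half open, set as the call begins (left out, the last holds). The fingers move at their own pace and stop on an object; the grip force is fixed at half the most. Time passes only in rows, so rows that repeat a pose let the fingers close. It gives the time, the measured TCP pose, the force, the opening and the grip force at its end, in the units of the state.
- ctrl.get_obs(): the state, without advancing time (a new reading comes with each control period).
- get_image(name): name is "scene" or "top"; returns a dict with "frame" (420x560x3 uint8, blue, green, red), "depth" (420x560 float32, mm along the optical axis (not along the pixel's ray), 0 where there is no reading), "K" (3x3 intrinsics, pixels), "pose" (4x4, takes a point from camera to world coordinates). Camera axes: x right, y down, z forward; pixel columns grow to the right and rows downward; lengths in mm; the calibration is good to about 2 mm. A picture is of the moment at which its call begins.
- close_job(): hands the job in; it is judged then, once.
Trained networks look in a picture, given as the dict that the camera call returned (one of the last four; its "shot" number tells which), for a name from the list of things; names that differ only in an ending like _2 or _b are one class to them, and where a whole thing is asked for, a point or a joint stands for the part that bears it (a point fixed in the world has none). Each returns a list of dicts, best first, with "score" (0 to 1); they miss things now and then, are a little off and sometimes report something else, mostly with a low value. They report only what shows in the picture. A call takes as long as a camera call. They do not tell look-alikes from the thing itself.
- finder.search_frame(query, picture): "rect" ([centre column, centre row, width, height] as shares, 0 to 1, of the picture: columns of its width, rows of its height, round what is visible of it).
- finder.silhouettes(query, picture): "mask" (420x560 bool, what is visible of it) and "rect" ([centre column, centre row, width, height] as shares, 0 to 1, of the picture: columns of its width, rows of its height, round what is visible of it).
The state is a dict: "t": time; "qpos": joint angles; "qvel": joint speeds; "joint_torque": joint torques, N m; "ee_pos": TCP position; "orientation": TCP orientation; "ft_force": force on the tool from outside, world axes, zero at the start; "moment": the same for the moment, N m; "width": finger opening in mm; "grasp_force": force on a finger pad.
Only numpy, scipy, OpenCV 4.12 (cv2) and the standard library are available. Lean on these libraries where they do the work, as an engineer would, in place of code of your own. Each camera call takes 0.05 s, during which the arm holds its last target. There are 200 camera calls.

### The job

Unlock the microscope's slide carriage: take the spring-tipped stylus from its slanted cradle and, keeping it leaning about as it leans there so that it passes under the overhanging head, set its tip on the black bar beside the white end block and draw it lightly along the bar towards the blue end until it drops into the hidden cross slot. Stop there and keep still for half a second or more, then push the tip further in so that the recessed lock catch goes fully down. Lay the stylus back in its cradle as it was, and leave the bottles and the slide box alone.

Things in the scene. Friction and masses are not known exactly. Their poses are not given: they have to be found in the camera images.
- microscope: White upright microscope, fixed, standing sideways: origin on the table under its stage, z up, -x towards the robot, column at +y. On the robot side an aluminium tray along y holds a flush matt black bar (slide carriage), top level at z = 110 mm, x = -68 to -34 mm, seen between a white end block (y = 60 to 120 mm) and a blue one (y = -60 to -120 mm), both 4 mm above the bar.
- head_front (a point): Lowest front edge, middle, of the white head housing that overhangs the black bar: microscope x = -38 mm, z = 230 mm. The housing reaches from here up to z = 305 mm, 50 mm to either side along y and back over the stage. Under it the stylus must lean towards the robot (microscope -x), 20 to 50 degrees from vertical. The eyepiece above it ends at about z = 385 mm.
- track_start (a point): Point on the centre line of the black bar's top, 10 mm from the white end block; axes as the microscope. Set the tip down here (within 10 mm along the bar) and draw it along -y. One slot, black in black, lies right across the bar (along x), 9 mm wide, 5 mm deep; its centre is 30 to 80 mm from here, each time elsewhere. The bar is locked and does not move.
- track_end (a point): Point on the centre line of the black bar's top, 10 mm from the blue end block, 100 mm from track_start.
- catch (a joint): The lock catch, a black bar forming the floor of the slot: 0 up, 0.0035 m fully down; it yields to about 1.5 N downwards and stays where it is pushed.
- stylus_grip (a point): Middle of the stylus's orange grip, on its axis; z runs from tip to tail. Loose, 170 mm long, 80 g. From the tip end: steel plunger 4 mm thick to 24 mm, steel body 12 mm thick to 100 mm, orange collar of 20 mm diameter to 106 mm, round orange grip of 12 mm diameter to 170 mm. This point is at 138 mm.
- stylus_tip (a point): Centre of the stylus's 6 mm ball tip, 135 mm from stylus_grip with the spring out: 3 mm above a surface it touches, 2 mm below the bar's top when on the raised catch. The plunger springs in along the stylus's axis by up to 16 mm (0.45 N at first, then 150 N/m): draw it with the spring pressed in 7 to 10 mm; pressed in 14 mm it pushes the catch down.
- cradle_grip (a point): Where stylus_grip lies when the stylus is home. The cradle is fixed: dark base plate 130 x 90 mm, blue V-trough slanted 30 degrees from vertical, its top towards the robot (cradle -x; the point's axes are the cradle's, z up). It carries the steel body from 45 to 100 mm, the collar resting on its top end; open upwards and away from the robot, so the stylus lifts straight up and is laid back so.
- cradle_tip (a point): Where stylus_tip lies when the stylus is home, 22 mm above the table; the line to cradle_grip is the stylus's axis there.
- red_bottle_mid (a point): Centre of the loose red bottle, 66 mm in diameter, 140 mm tall: leave alone.
- teal_bottle_mid (a point): Centre of the loose teal bottle, 70 mm in diameter, 150 mm tall: leave alone.
- slide_box_mid (a point): Centre of the bottom tray (20 mm up) of the loose cream slide box, 90 x 180 x 50 mm: leave alone.
Not all that is in view belongs to the job. What is meant by the part that bears stylus_grip is not green, and is the smaller of those in its own colour.

How it is judged (in metres and radians):
On the way, in this order (a step that is already met when the one before it is completed fails the run):
1. the leaning stylus's tip is set on the black bar near the white end block (x of stylus_tip in the frame of track_start between -0.017 and 0.017 m and y of stylus_tip in the frame of track_start between -0.015 and 0.011 m and z of stylus_tip in the frame of track_start between 0.001 and 0.0055 m and angle between stylus_grip's own z axis and vertical between 0.3 and 0.95 rad and contact force between stylus and microscope above 0.2 N), for 0.1 s.
2. the tip is drawn along the bar in contact, 16 to 25 mm from track_start (x of stylus_tip in the frame of track_start between -0.017 and 0.017 m and y of stylus_tip in the frame of track_start between -0.025 and -0.016 m and z of stylus_tip in the frame of track_start between 0.001 and 0.0055 m and angle between stylus_grip's own z axis and vertical between 0.3 and 0.95 rad and contact force between stylus and microscope above 0.2 N), for 0.05 s.
3. the tip has dropped into the slot and the stylus is kept still there for 0.3 s, catch not yet pressed (x of stylus_tip in the frame of track_start between -0.02 and 0.02 m and y of stylus_tip in the frame of track_start between -0.088 and -0.022 m and z of stylus_tip in the frame of track_start between -0.0045 and 0.0005 m and angle between stylus_grip's own z axis and vertical between 0.3 and 0.95 rad and linear speed of stylus below 0.008 m/s and value of joint catch below 0.001 m), for 0.3 s.
4. the catch is pushed down with the stylus's tip in the slot (x of stylus_tip in the frame of track_start between -0.02 and 0.02 m and y of stylus_tip in the frame of track_start between -0.088 and -0.022 m and z of stylus_tip in the frame of track_start between -0.009 and -0.003 m and angle between stylus_grip's own z axis and vertical between 0.3 and 0.95 rad and value of joint catch above 0.0028 m), for 0.1 s.
At the end, for the whole second after the job is handed in: The catch is down by more than 2.8 of its 3.5 mm, and the stylus lies released and still in its cradle, its grip point and its tip each within 10 mm of their home points (distance between stylus_grip and cradle_grip below 0.01 m and distance between stylus_tip and cradle_tip below 0.01 m and value of joint catch above 0.0028 m and linear speed of stylus below 0.02 m/s and contact force between stylus and the fingers below 0.05 N); the robot touches nothing.
It fails at once if a bottle or the slide box is moved by more than 20 mm (distance of any of red_bottle_mid, teal_bottle_mid, slide_box_mid from where it was at the start of the episode above 0.02 m).
It fails at once if the stylus is forced against the microscope with more than 25 N (contact force between stylus and microscope above 25 N).
It also fails if it takes over 58 s, if anything falls off the work surface, if the arm or the gripper's body presses on something with over 40 N, if the wrist force passes 120 N, or if a joint passes its speed limit or range.

## Working session

There is one attempt and no reset: what is moved stays moved. The work goes in short steps, Python scripts to look and compute and a tool call to move; the robot and the scene stay as the last step left them, time stands still between calls to the robot, and variables do not carry over. Pictures are saved under pics/ and viewed, at most 10 in all, crops included, and the job is handed in when it is done.

Besides the shell and the picture viewer there is one more tool, called as name(argument=value, ...), one argument or row to a line, values as JSON. servo_tool: Moves the arm, as the interface text tells. Its arguments: {"type":"object","properties":{"deltas":{"type":"array","items":{"type":"array"}},"grip":{"type":"number"}},"required":["deltas"]}

```bash
mkdir -p pics; ls; python3 - <<'E'
from workcell import ctrl,get_image,close_job,finder
import cv2,numpy as np,pickle
print(ctrl.get_obs(), ctrl.grip_point_offset)
for n in ["scene","top"]:
    p=get_image(n); cv2.imwrite(f"pics/{n}0.png",p["frame"]); pickle.dump(p,open(f"{n}0.pkl","wb"))
    print(n,p["K"].tolist(),p["pose"].round(3).tolist())
    for q in ["microscope","stylus_grip","cradle_grip","red_bottle_mid","teal_bottle_mid","slide_box_mid"]:
        for r in finder.search_frame(q,p)[:4]:
            c=np.array(r["rect"])*[560,420,560,420]; print(q,round(r["score"],2),c.round())
E
```

```text
pics
{'t': 0.0, 'qpos': array([-1.25300686e+00,  4.23843032e-01,  1.63070045e+00, -1.33396369e-05,
        1.08860862e+00, -1.90250091e-02]), 'qvel': array([ 2.91555890e-04, -1.95631445e-03, -9.42998101e-04, -5.52915939e-05,
        1.41875318e-03, -1.34191333e-05]), 'joint_torque': array([-6.70688473e-05, -5.44628763e+01, -2.73668808e+01,  6.41810149e-02,
        2.26986705e-02, -1.05838703e-04]), 'ee_pos': array([ 206.37968646, -589.3400435 ,  221.8962327 ]), 'orientation': array([-3.09562830e+00, -5.26321082e-01,  3.82727399e-04]), 'ft_force': array([-0.12406983,  0.46620938, -0.03030502]), 'moment': array([ 0.03687962, -0.02227856,  0.01645911]), 'grasp_force': 0.0, 'width': 87.64743473987338} 18.700000000000003
scene [[401.4877453154878, 0.0, 283.68576404309476], [0.0, 401.4877453154878, 217.00135034678104], [0.0, 0.0, 1.0]] [[-0.816, 0.527, -0.239, 669.745], [0.579, 0.74, -0.344, 433.767], [-0.004, -0.419, -0.908, 914.921], [0.0, 0.0, 0.0, 1.0]]
microscope 0.89 [130. 163. 156. 202.]
microscope 0.44 [188. 292.  38.  34.]
stylus_grip 0.94 [372. 242.  96.  11.]
stylus_grip 0.77 [2
[... 278 characters left out ...]
63 [280. 183.  62.  72.]
slide_box_mid 0.44 [293. 283.  37.  34.]
top [[420.59178188387955, 0.0, 279.13674895057073], [0.0, 420.59178188387955, 211.8174329520556], [0.0, 0.0, 1.0]] [[0.002, -0.998, 0.07, 395.017], [-1.0, -0.002, -0.008, 152.849], [0.008, -0.07, -0.997, 1217.453], [0.0, 0.0, 0.0, 1.0]]
microscope 0.59 [402. 135. 149.  85.]
microscope 0.27 [332. 245.  68.  35.]
stylus_grip 0.55 [241. 273.  47.  73.]
stylus_grip 0.48 [178. 185.  25.  53.]
stylus_grip 0.44 [234. 195.  14.  17.]
cradle_grip 0.76 [240. 195.  41.  54.]
cradle_grip 0.68 [333. 246.  67.  33.]
red_bottle_mid 0.77 [284. 129.  28.  31.]
teal_bottle_mid 0.74 [402. 135. 150.  82.]
teal_bottle_mid 0.6 [235. 132.  31.  33.]
```

View pics/scene0.png

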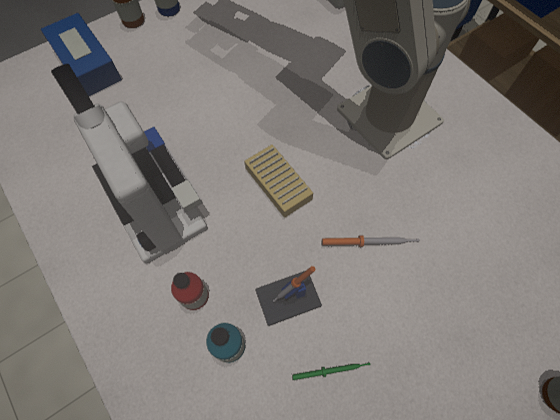

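View pics/top0.png

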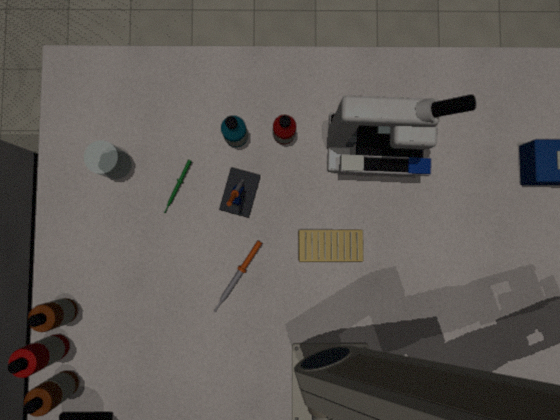

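Scene: the stylus in its cradle is at (293,283) and the plate at (289,299). The larger orange decoy lies at (372,242) and the green one at (332,371). Microscope is at (130,163). Top view: cradle at (240,192), white block (352,162), blue block (418,166). Next I'll measure these from depth.

```bash
cat > h.py <<'E'
import numpy as np,cv2,pickle
def cloud(p):
    K,T=p["K"],p["pose"]; d=p["depth"]; v,u=np.mgrid[:420,:560]
    c=np.stack([(u-K[0,2])/K[0,0]*d,(v-K[1,2])/K[1,1]*d,d],-1)
    return c@T[:3,:3].T+T[:3,3]
def masks(p):
    h=cv2.cvtColor(p["frame"],cv2.COLOR_BGR2HSV).astype(int); H,S,V=h[...,0],h[...,1],h[...,2]
    return dict(orange=(H<15)&(S>110)&(V>70),blue=(H>105)&(H<128)&(S>110)&(V>35),dark=(V<75)&(S<90),white=(S<40)&(V>120))
E
python3 - <<'E'
from h import *
for n,(cr,mr) in dict(scene=((255,265,330,330),(60,90,215,270)),top=((215,160,265,225),(320,85,480,185))).items():
    p=pickle.load(open(n+"0.pkl","rb")); X=cloud(p); m=masks(p)
    def sel(k,r,lo,hi):
        b=np.zeros((420,560),bool); b[r[1]:r[3],r[0]:r[2]]=1
        return m[k]&b&(p["depth"]>0)&(X[...,2]>lo)&(X[...,2]<hi)
    def show(t,q):
        if q.sum()<5: print(n,t,q.sum());return
        Y=X[q]; r=cv2.minAreaRect(Y[:,:2].astype(np.float32))
        print(n,t,q.sum(),"med",np.median(Y,0).round(1),"rect",np.round(r[0],1),np.round(r[1],1),round(r[2],1)); return Y
    show("plate",sel("dark",cr,-5,14))
    Y=show("orange",sel("orange",cr,40,250))
    if Y is not None:
        c=Y.mean(0); print(c.round(1),np.linalg.svd(Y-c)[2][0].round(3),Y.min(0).round(),Y.max(0).round())
    show("trough",sel("blue",cr,10,200))
    show("blueblk",sel("blue",mr,106,122)); show("whiteblk",sel("white",mr,110,120)); show("bar",sel("dark",mr,104,116))
    r=cr; a=p["frame"][r[1]-10:r[3]+10,r[0]-10:r[2]+10]; r=mr; b=p["frame"][r[1]:r[3],r[0]:r[2]]
    a=cv2.resize(a,(400,int(400*a.shape[0]/a.shape[1]))); b=cv2.resize(b,(400,int(400*b.shape[0]/b.shape[1])))
    o=np.zeros((600,800,3),np.uint8); o[:min(600,a.shape[0]),:400]=a[:600]; o[:min(600,b.shape[0]),400:]=b[:600]; cv2.imwrite(f"pics/{n}_crop.png",o)
E
```

```text
scene plate 1649 med [551.9 269.5  10.6] rect [538.  260.7] [ 88.7 130. ] 74.7
scene orange 160 med [513.3 268.8 137.6] rect [510.6 269.3] [18.5 45.9] 65.6
[511.9 268.1 137.8] [ 0.496 -0.13  -0.858] [487. 255. 107.] [532. 277. 170.]
scene trough 19 med [511.6 273.9  70.3] rect [525.1 264.5] [20.3 42.2] 74.3
scene blueblk 206 med [ 591.4 -228.9  112.5] rect [ 591.9 -227.5] [27.4 58.2] 0.5
scene whiteblk 411 med [606.3 -47.8 112.8] rect [636.9 -65.2] [203.5 127.7] 28.9
scene bar 2002 med [ 639.6 -137.   108.6] rect [ 669.4 -117.1] [246.6 170. ] 88.9
top plate 1009 med [542.8 249.9  10.5] rect [537.6 257.5] [ 90.6 129.6] 74.3
top orange 61 med [514.4 266.1 136.9] rect [508.5 264.6] [16.3 45.6] 82.7
[510.  265.3 138. ] [-0.529  0.142  0.837] [486. 255. 108.] [531. 275. 172.]
top trough 47 med [513.8 258.6  72.2] rect [525.4 260.9] [23.4 46.2] 75.1
top blueblk 340 med [ 597.9 -228.7  113.3] rect [ 597.8 -228.5] [58.9 43. ] 85.7
top whiteblk 277 med [605.8 -49.4 113.4] rect [605.9 -49.7] [54.4 38.8] 89.8
top bar 988 med [ 635.4 -126.9  109.4] rect [ 644. -121.] [258.6 129. ] 87.7
```

View pics/scene_crop.png

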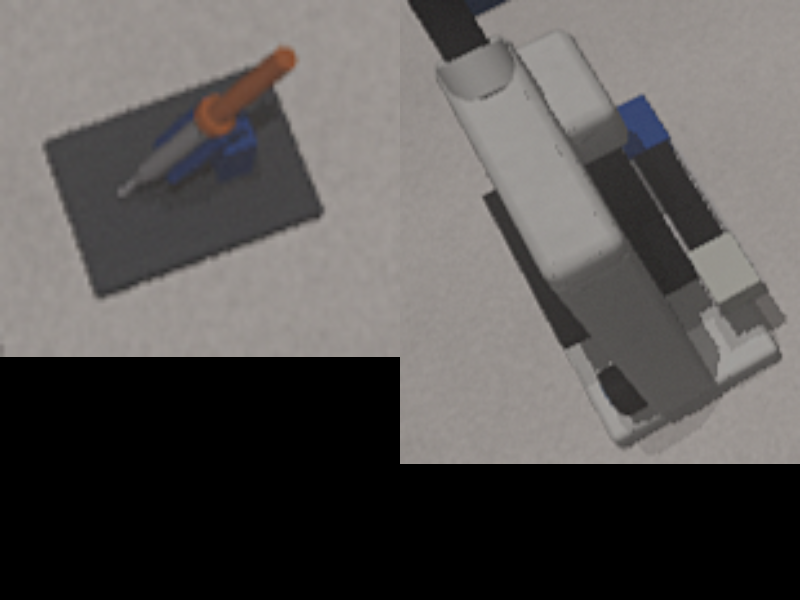

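View pics/top_crop.png

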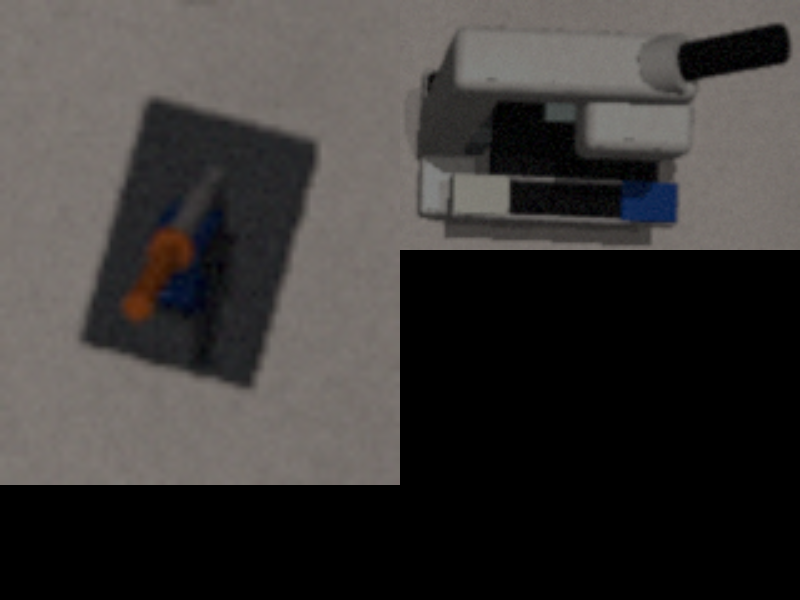

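```bash
cat >> h.py <<'E'
from scipy.spatial.transform import Rotation as Ro
def Rt(psi,tilt=np.pi/6):
    z=np.array([np.sin(tilt)*np.cos(psi),np.sin(tilt)*np.sin(psi),-np.cos(tilt)])
    y=np.array([-np.sin(psi),np.cos(psi),0])
    return np.stack([np.cross(y,z),y,z],1)
def delta(o,grasp,R,off=18.7):
    "grasp point target (mm), R -> tool frame shift, turn"
    R0=Ro.from_rotvec(o["orientation"]).as_matrix()
    Rs=[R,R@np.diag([-1,-1,1])]
    rv=[Ro.from_matrix(R0.T@r).as_rotvec() for r in Rs]; k=np.argmin([np.linalg.norm(r) for r in rv])
    t=np.asarray(grasp)+off*R[:,2]
    return (R0.T@(t-o["ee_pos"])).round(1),rv[k].round(3)
G=np.array([508,267,139.]); PS=-0.265
E
python3 - <<'E'
from h import *
from workcell import ctrl
for n in ["scene","top"]:
    p=pickle.load(open(n+"0.pkl","rb")); X=cloud(p); m=masks(p); Z=X[...,2]
    B=m["dark"]&(Z>104)&(Z<116)&(X[...,0]>568)&(X[...,0]<640)&(X[...,1]>-195)&(X[...,1]<-82)
    n_,l,s,c=cv2.connectedComponentsWithStats(B.astype(np.uint8),connectivity=4)
    for i in range(1,n_):
        if s[i,4]>60:
            Y=X[l==i]; print(n,"bar",s[i,4],np.round(cv2.minAreaRect(Y[:,:2].astype(np.float32))[0],1),np.round(cv2.minAreaRect(Y[:,:2].astype(np.float32))[1:][0],1),cv2.minAreaRect(Y[:,:2].astype(np.float32))[2],np.median(Y,0).round(1))
    for k,a,b in(("white",-90,-10),("blue",-265,-190)):
        q=m[k]&(Z>110)&(Z<118)&(X[...,0]>568)&(X[...,0]<650)&(X[...,1]>a)&(X[...,1]<b)
        Y=X[q]; print(n,k,q.sum(),np.percentile(Y,[2,98],axis=0).round(1).tolist(),np.median(Y,0).round(1))
o=ctrl.get_obs(); R=Rt(PS); print(Ro.from_rotvec(o["orientation"]).as_matrix().round(3).tolist())
print(delta(o,[430,-200,430],R), delta(o,G-R[:,2]*110,R))
E
```

```text
scene bar 562 [ 603.6 -138.5] [113.   33.7] 87.73066711425781 [ 603.6 -139.1  108.4]
scene bar 269 [ 631.2 -137.8] [ 17.  111.1] 0.04727863520383835 [ 632.1 -140.8  108.6]
scene white 405 [[586.1, -75.9, 110.3], [626.7, -20.0, 115.4]] [606.3 -47.3 112.8]
scene blue 199 [[579.1, -254.8, 110.3], [604.1, -200.3, 115.0]] [ 591.9 -228.7  112.5]
top bar 241 [ 610.7 -136.8] [110.7  51.4] 86.48242950439453 [ 621.  -131.9  109. ]
top white 273 [[587.3, -76.3, 110.3], [622.7, -23.1, 117.1]] [605.9 -49.5 113.4]
top blue 307 [[577.6, -255.8, 110.4], [617.7, -201.0, 117.4]] [ 598.3 -230.   113.5]
[[0.944, 0.33, -0.0], [0.33, -0.944, -0.0], [-0.0, 0.0, -1.0]]
(array([ 347.4, -288.8, -191.1]), array([-0.157,  0.508,  0.588])) (array([ 530.1, -735. ,    4.6]), array([-0.157,  0.508,  0.588]))
```

servo_tool(
  deltas=[
    [[28, -23, -16], [-0.02, 0.07, 0.08]],
    [[56, -46, -32], [-0.04, 0.14, 0.16]],
    [[84, -69, -48], [-0.06, 0.21, 0.24]],
    [[112, -92, -64], [-0.09, 0.29, 0.33]],
    [[140, -115, -80], [-0.11, 0.36, 0.42]],
  ],
  grip=-1,
)

```text
t: 1.12
ee_pos: [301.2, -433.9, 303.4]
orientation: [3.036, -0.142, 0.576]
ft_force: [1.6, 0.1, -0.1]
width: 87.9
grasp_force: 0.0
```

```bash
cat > d.py <<'E'
import sys
from h import *
from workcell import ctrl
o=ctrl.get_obs(); g=np.array(eval(sys.argv[1])); psi=eval(sys.argv[2]) if len(sys.argv)>2 else PS
g=g if len(g)==3 else G-Rt(psi)[:,2]*g[0]+[0,0,g[1]]
print(o["t"],o["ee_pos"].round(1),o["qpos"].round(2),o["ft_force"].round(2),o["width"].round(1)); print(*delta(o,g,Rt(psi)))
E
python3 d.py "[430,0,400]"; python3 d.py "[110,0]"
```

```text
Traceback (most recent call last):
  File "d.py", line 6, in <module>
    print(o["t"],o["ee_pos"].round(1),o["qpos"].round(2),o["ft_force"].round(2),o["width"].round(1)); print(*delta(o,g,Rt(psi)))
                                                                                ^^^^^^^^^^^^^^^^
AttributeError: 'float' object has no attribute 'round'
Traceback (most recent call last):
  File "d.py", line 6, in <module>
    print(o["t"],o["ee_pos"].round(1),o["qpos"].round(2),o["ft_force"].round(2),o["width"].round(1)); print(*delta(o,g,Rt(psi)))
                                                                                ^^^^^^^^^^^^^^^^
AttributeError: 'float' object has no attribute 'round'
```

```bash
sed -i 's/o\["width"\].round(1)/round(o["width"],1)/' d.py
python3 d.py "[400,-100,350]"; python3 d.py "[110,0]"
```

```text
1.1167 [ 301.2 -433.9  303.4] [-1.17  0.09  1.93  0.39  0.94  0.29] [ 1.56  0.08 -0.14] 87.9
[  84.2 -339.5  -10.3] [-0.045  0.144  0.162]
1.1167 [ 301.2 -433.9  303.4] [-1.17  0.09  1.93  0.39  0.94  0.29] [ 1.56  0.08 -0.14] 87.9
[  61.6 -727.7   92.8] [-0.045  0.144  0.162]
```

servo_tool(
  deltas=[
    [[4, -39, 4], [-0.022, 0.07, 0.08]],
    [[7, -78, 8], [-0.045, 0.144, 0.162]],
    [[10, -117, 12], [-0.045, 0.144, 0.162]],
    [[14, -156, 16], [-0.045, 0.144, 0.162]],
    [[17, -195, 20], [-0.045, 0.144, 0.162]],
  ],
)

```text
t: 1.53
ee_pos: [341.5, -242.1, 284.3]
orientation: [2.946, -0.386, 0.784]
ft_force: [0.7, 0.2, -0.6]
width: 87.8
grasp_force: 0.0
```

```bash
python3 d.py "[110,0]"
```

```text
1.5333 [ 341.5 -242.1  284.3] [-0.85 -0.18  2.28  0.48  0.65  0.65] [ 0.69  0.22 -0.57] 87.8
[ -46.7 -535.1   48.7] [-0.     0.003  0.004]
```

servo_tool(
  deltas=[
    [[6, -40, 3], [0, 0.003, 0.004]],
    [[10, -80, 6], [0, 0.003, 0.004]],
    [[10, -120, 9], [0, 0.003, 0.004]],
    [[8, -160, 12], [0, 0.003, 0.004]],
    [[5, -200, 15], [0, 0.003, 0.004]],
  ],
)

```text
t: 1.95
ee_pos: [394.7, -93.4, 277.5]
orientation: [2.946, -0.39, 0.786]
ft_force: [0.7, -0.3, -0.3]
width: 88.0
grasp_force: 0.0
```

servo_tool(
  deltas=[
    [[-6, -40, 4], [0, 0, 0]],
    [[-12, -80, 8], [0, 0, 0]],
    [[-18, -120, 12], [0, 0, 0]],
    [[-24, -160, 16], [0, 0, 0]],
    [[-30, -200, 20], [0, 0, 0]],
  ],
)

```text
t: 2.37
ee_pos: [420.7, 46.3, 253.7]
orientation: [2.947, -0.392, 0.783]
ft_force: [0.2, -0.8, 1.0]
width: 87.8
grasp_force: 0.0
```

```bash
python3 d.py "[110,0]"
```

```text
2.3667 [420.7  46.3 253.7] [ 0.27 -0.11  2.31 -0.51  0.54  2.49] [ 0.17 -0.83  1.02] 87.8
[ -34.3 -235.8   21.6] [-0.001  0.005  0.   ]
```

servo_tool(
  deltas=[
    [[0, 0, -10], [0, 0, -0.12]],
    [[0, 0, -20], [0, 0, -0.24]],
    [[0, 0, -30], [0, 0, -0.36]],
    [[0, 0, -30], [0, 0, -0.48]],
    [[0, 0, -30], [0, 0, -0.6]],
  ],
)

```text
t: 2.78
ee_pos: [406.4, 49.4, 280.1]
orientation: [2.803, 0.485, 0.685]
ft_force: [0.7, -0.0, -1.2]
width: 88.0
grasp_force: 0.0
```

```bash
python3 d.py "[110,0]"
```

```text
2.7833 [406.4  49.4 280.1] [ 0.29 -0.18  2.3  -0.46  0.63  1.84] [ 0.69 -0.01 -1.17] 88.0
[ 106.5 -214.1   52. ] [-0.003  0.004  0.607]
```

servo_tool(
  deltas=[
    [[0, 0, 0], [0, 0, -0.124]],
    [[0, 0, 0], [0, 0, -0.248]],
    [[0, 0, 0], [0, 0, -0.372]],
    [[0, 0, 0], [0, 0, -0.496]],
    [[0, 0, 0], [0, 0, -0.62]],
  ],
)

```text
t: 3.2
ee_pos: [406.2, 48.9, 279.5]
orientation: [2.43, 1.269, 0.533]
ft_force: [0.8, 0.3, 0.6]
width: 87.4
grasp_force: 0.0
```

servo_tool(
  deltas=[
    [[0, 0, 0], [0, 0, -0.124]],
    [[0, 0, 0], [0, 0, -0.248]],
    [[0, 0, 0], [0, 0, -0.372]],
    [[0, 0, 0], [0, 0, -0.496]],
    [[0, 0, 0], [0, 0, -0.62]],
  ],
)

```text
t: 3.62
ee_pos: [406.3, 48.9, 279.5]
orientation: [1.877, 1.899, 0.348]
ft_force: [-0.1, 0.8, -0.0]
width: 87.6
grasp_force: 0.0
```

servo_tool(
  deltas=[
    [[0, 0, 0], [0, 0, -0.124]],
    [[0, 0, 0], [0, 0, -0.248]],
    [[0, 0, 0], [0, 0, -0.372]],
    [[0, 0, 0], [0, 0, -0.496]],
    [[0, 0, 0], [0, 0, -0.62]],
  ],
)

```text
t: 4.03
ee_pos: [406.2, 48.9, 279.5]
orientation: [1.191, 2.347, 0.142]
ft_force: [0.2, -0.2, 0.1]
width: 88.0
grasp_force: 0.0
```

servo_tool(
  deltas=[
    [[0, 0, 0], [0, 0, -0.124]],
    [[0, 0, 0], [0, 0, -0.248]],
    [[0, 0, 0], [0, 0, -0.372]],
    [[0, 0, 0], [0, 0, -0.496]],
    [[0, 0, 0], [0, 0, -0.62]],
  ],
)

```text
t: 4.45
ee_pos: [406.2, 48.9, 279.5]
orientation: [0.418, 2.593, -0.072]
ft_force: [0.3, -0.1, 0.1]
width: 87.5
grasp_force: 0.0
```

```bash
python3 d.py "[110,0]"
```

```text
4.45 [406.2  48.9 279.5] [ 0.29 -0.18  2.3  -0.46  0.63 -0.64] [ 0.26 -0.11  0.13] 87.5
[ 47.2 234.9  51.3] [ 0.    -0.006 -0.055]
```

servo_tool(
  deltas=[
    [[6, 38, 5], [0, -0.006, -0.055]],
    [[13, 76, 12], [0, -0.006, -0.055]],
    [[21, 114, 20], [0, -0.006, -0.055]],
    [[30, 152, 30], [0, -0.006, -0.055]],
    [[38, 190, 40], [0, -0.006, -0.055]],
  ],
)

```text
t: 4.87
ee_pos: [453.6, 237.1, 231.3]
orientation: [0.353, 2.597, -0.09]
ft_force: [1.0, -0.0, 0.1]
width: 88.0
grasp_force: 0.0
```

```bash
python3 d.py "[90,0]"
```

```text
4.8667 [453.6 237.1 231.3] [ 0.71  0.16  2.11 -0.7   0.69 -0.08] [ 0.96 -0.02  0.06] 88.0
[ 7.7 43.  31. ] [ 0.001  0.    -0.006]
```

servo_tool(
  deltas=[
    [[4, 25, 15], [0, 0, 0]],
    [[8, 43, 31], [0, 0, 0]],
    [[8, 43, 31], [0, 0, 0]],
    [[8, 43, 31], [0, 0, 0]],
  ],
)

```text
t: 5.2
ee_pos: [472.7, 274.2, 199.8]
orientation: [0.352, 2.599, -0.093]
ft_force: [0.1, -0.6, -0.0]
width: 87.7
grasp_force: 0.0
```

```bash
python3 d.py "[0,0]"; python3 - <<'E'
from workcell import get_image
import cv2,numpy as np
o=[]
for n,(u,v) in dict(scene=(295,275),top=(238,195)).items():
    f=get_image(n)["frame"][v-50:v+50,u-50:u+50]; o.append(cv2.resize(f,(400,400),interpolation=cv2.INTER_CUBIC))
cv2.imwrite("pics/pre.png",np.hstack(o))
E
```

```text
5.2 [472.7 274.2 199.8] [ 0.75  0.27  2.05 -0.75  0.67  0.01] [ 0.14 -0.64 -0.01] 87.7
[-0.9  2.4 89.4] [-0.002 -0.002 -0.004]
```

View pics/pre.png

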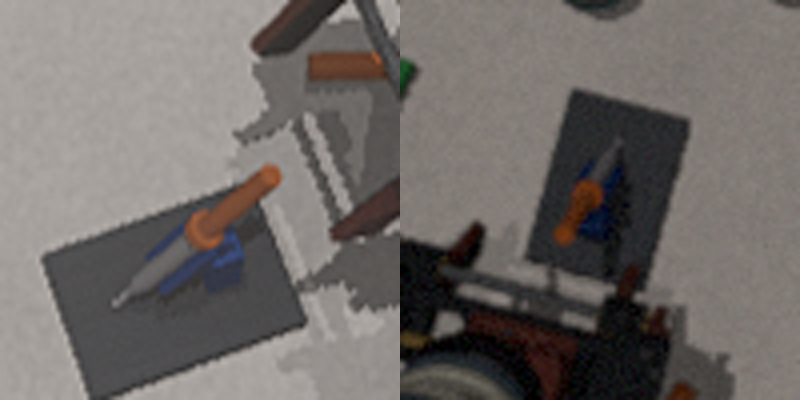

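The fingers straddle the stylus tail on its axis in both crops: the mid-finger point (325,122) lies on the extended axis from (205,228) to (270,172). Advancing.

servo_tool(
  deltas=[
    [[-1, 2, 25], [0, 0, 0]],
    [[-1, 2, 50], [0, 0, 0]],
    [[-1, 2, 75], [0, 0, 0]],
    [[-1, 2, 89], [0, 0, 0]],
    [[-1, 2, 89], [0, 0, 0]],
  ],
)

```text
t: 5.72
ee_pos: [517.3, 262.1, 123.2]
orientation: [0.356, 2.598, -0.094]
ft_force: [-0.3, -0.5, -0.8]
width: 87.9
grasp_force: 0.0
```

servo_tool(
  deltas=[
    [[0, 0, 0], [0, 0, 0]],
    [[0, 0, 0], [0, 0, 0]],
    [[0, 0, 0], [0, 0, 0]],
    [[0, 0, 0], [0, 0, 0]],
    [[0, 0, 0], [0, 0, 0]],
  ],
  grip=0.6,
)

```text
t: 6.13
ee_pos: [517.5, 264.7, 125.2]
orientation: [0.353, 2.597, -0.089]
ft_force: [-0.4, 0.4, -0.3]
width: 58.0
grasp_force: 0.0
```

```bash
python3 d.py "[0,0]"
```

```text
6.1333 [517.5 264.7 125.2] [ 0.67  0.44  2.04 -0.93  0.52  0.15] [-0.4   0.4  -0.29] 58.0
[ 1.6 -0.3  1.9] [ 0.001  0.    -0.006]
```

servo_tool(
  deltas=[
    [[1, 0, 0], [0, 0, 0]],
    [[1, 0, 0], [0, 0, 0]],
    [[1, 0, 0], [0, 0, 0]],
    [[1, 0, 0], [0, 0, 0]],
    [[1, 0, 0], [0, 0, 0]],
  ],
  grip=1,
)

```text
t: 6.55
ee_pos: [516.5, 264.6, 123.6]
orientation: [0.353, 2.598, -0.091]
ft_force: [0.5, -0.8, -0.0]
width: 24.5
grasp_force: 0.0
```

servo_tool(
  deltas=[
    [[0, 0, 0], [0, 0, 0]],
    [[0, 0, 0], [0, 0, 0]],
    [[0, 0, 0], [0, 0, 0]],
    [[0, 0, 0], [0, 0, 0]],
    [[0, 0, 0], [0, 0, 0]],
  ],
)

```text
t: 6.97
ee_pos: [516.5, 264.4, 123.6]
orientation: [0.354, 2.598, -0.091]
ft_force: [-0.8, -0.6, 0.1]
width: 11.5
grasp_force: 30.0
```

```bash
python3 d.py "[0,0]"
```

```text
6.9667 [516.5 264.4 123.6] [ 0.67  0.44  2.04 -0.93  0.52  0.16] [-0.8  -0.62  0.09] 11.5
[0.1 0.3 0.9] [-0.    -0.001 -0.006]
```

servo_tool(
  deltas=[
    [[-6, 0, -10], [0, 0, 0]],
    [[-20, 0, -35], [0, 0, 0]],
    [[-38, 0, -66], [0, 0, 0]],
    [[-55, 0, -95], [0, 0, 0]],
    [[-65, 0, -112], [0, 0, 0]],
  ],
)

```text
t: 7.38
ee_pos: [517.6, 264.9, 256.7]
orientation: [0.354, 2.595, -0.087]
ft_force: [1.3, 0.0, 0.5]
width: 11.8
grasp_force: 30.0
```

```bash
python3 d.py "[516,-86.5,266]" -0.043
```

```text
7.3833 [517.6 264.9 256.7] [ 0.67  0.22  1.95 -0.63  0.74 -0.21] [1.27 0.   0.45] 11.8
[ -85.  -337.1   54.8] [-0.108  0.002 -0.199]
```

servo_tool(
  deltas=[
    [[-8, -34, 5], [-0.036, 0, -0.066]],
    [[-17, -68, 10], [-0.072, 0, -0.133]],
    [[-26, -102, 15], [-0.108, 0.002, -0.199]],
    [[-34, -136, 21], [-0.108, 0.002, -0.199]],
    [[-42, -170, 27], [-0.108, 0.002, -0.199]],
  ],
)

```text
t: 7.8
ee_pos: [519.1, 85.3, 250.6]
orientation: [0.053, 2.619, -0.019]
ft_force: [0.3, -0.0, -0.6]
width: 11.5
grasp_force: 30.0
```

```bash
python3 d.py "[516,-86.5,266]" -0.043
```

```text
7.8 [519.1  85.3 250.6] [ 0.22  0.07  2.16 -0.32  0.43 -1.06] [ 0.33 -0.04 -0.64] 11.5
[ -11.  -171.8    7.9] [-0.002 -0.001  0.003]
```

servo_tool(
  deltas=[
    [[-2, -36, 2], [0, 0, 0]],
    [[-5, -72, 3], [0, 0, 0]],
    [[-7, -108, 5], [0, 0, 0]],
    [[-9, -144, 6], [0, 0, 0]],
    [[-11, -172, 8], [0, 0, 0]],
  ],
)

```text
t: 8.22
ee_pos: [525.2, -87.0, 249.6]
orientation: [0.055, 2.619, -0.019]
ft_force: [1.6, 0.4, -0.4]
width: 11.4
grasp_force: 30.0
```

servo_tool(
  deltas=[
    [[0, 0, 0], [0, 0, 0]],
    [[0, 0, 0], [0, 0, 0]],
  ],
)

```text
t: 8.38
ee_pos: [525.3, -87.7, 249.2]
orientation: [0.062, 2.62, -0.02]
ft_force: [-0.0, -0.1, -1.5]
width: 11.6
grasp_force: 30.0
```

```bash
python3 d.py "[536,-87.1,230.8]" -0.043; python3 - <<'E'
from workcell import get_image
import cv2,numpy as np
o=[]
for n,(u,v) in dict(scene=(150,160),top=(370,165)).items():
    f=get_image(n)["frame"][v-50:v+50,u-50:u+50]; o.append(cv2.resize(f,(400,400),interpolation=cv2.INTER_CUBIC))
cv2.imwrite("pics/hov.png",np.hstack(o))
E
```

```text
8.3833 [525.3 -87.7 249.2] [-0.24  0.07  2.15  0.23  0.42 -1.96] [-0.05 -0.14 -1.47] 11.6
[-0.2  1.3 39.9] [-0.005 -0.003 -0.003]
```

View pics/hov.png

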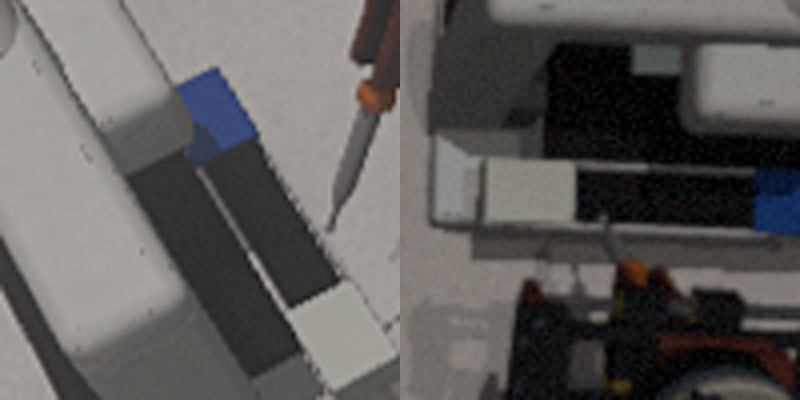

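servo_tool(
  deltas=[
    [[0, 1, 15], [-0.005, -0.003, -0.003]],
    [[0, 1, 30], [-0.005, -0.003, -0.003]],
    [[0, 1, 38], [-0.005, -0.003, -0.003]],
    [[0, 1, 43], [-0.005, -0.003, -0.003]],
    [[0, 1, 48.5], [-0.005, -0.003, -0.003]],
  ],
)

```text
t: 8.9
ee_pos: [549.9, -84.3, 206.8]
orientation: [0.048, 2.618, -0.012]
ft_force: [-1.2, -0.2, 1.2]
width: 11.7
grasp_force: 30.0
```

servo_tool(
  deltas=[
    [[0, 0, 0], [0, 0, 0]],
    [[0, 0, 0], [0, 0, 0]],
    [[0, 0, 0], [0, 0, 0]],
  ],
)

```text
t: 9.15
ee_pos: [549.9, -85.4, 207.7]
orientation: [0.05, 2.617, -0.013]
ft_force: [0.3, 0.7, 1.1]
width: 11.6
grasp_force: 30.0
```

```bash
python3 d.py "[540.2,-87.1,223.5]" -0.043; python3 - <<'E'
from workcell import get_image
import cv2,numpy as np
o=[]
for n,(u,v) in dict(scene=(150,150),top=(380,165)).items():
    f=get_image(n)["frame"][v-35:v+35,u-35:u+35]; o.append(cv2.resize(f,(400,400),interpolation=cv2.INTER_CUBIC))
cv2.imwrite("pics/con.png",np.hstack(o))
E
```

```text
9.15 [549.9 -85.4 207.7] [-0.23  0.19  2.14  0.32  0.31 -2.04] [0.32 0.75 1.08] 11.6
[ 0.5 -2.1  0.2] [0.003 0.001 0.004]
```

View pics/con.png

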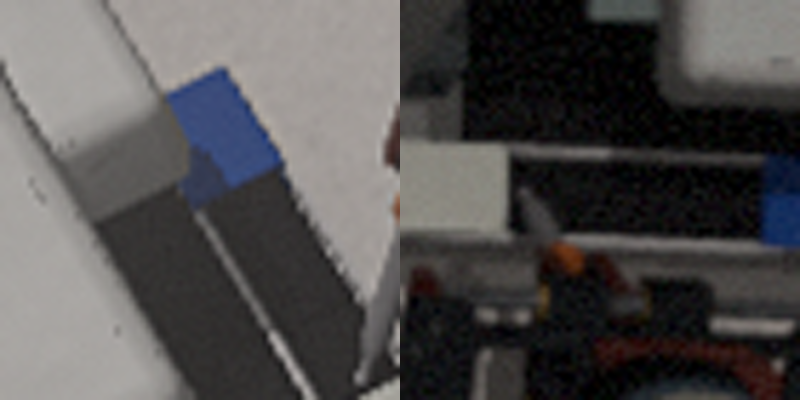

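The tip sits on the bar at (522,190) in the right crop, just beside the white block, with about 8 mm of spring pressed in. Drawing along the bar.

servo_tool(
  deltas=[
    [[0, -5, 0], [0, 0, 0]],
    [[0, -10, 0], [0, 0, 0]],
    [[0, -15, 0], [0, 0, 0]],
    [[0, -20, 0], [0, 0, 0]],
    [[0, -23, 0], [0, 0, 0]],
  ],
)

```text
t: 9.67
ee_pos: [549.2, -109.1, 207.9]
orientation: [0.051, 2.616, -0.014]
ft_force: [-0.3, 1.3, 0.7]
width: 11.6
grasp_force: 30.0
```

servo_tool(
  deltas=[
    [[0, -1, 0], [0, 0, 0]],
    [[0, -2, 0], [0, 0, 0]],
    [[0, -2, 0], [0, 0, 0]],
  ],
)

```text
t: 9.92
ee_pos: [549.1, -110.9, 207.6]
orientation: [0.05, 2.616, -0.014]
ft_force: [-0.0, -0.9, 1.1]
width: 11.3
grasp_force: 30.0
```

```bash
cat > s.py <<'E'
# average force over some noisy readings: along tool axes
from h import *
from workcell import ctrl,get_image
import time,sys
L=[]
for i in range(int(sys.argv[1])):
    get_image("top"); o=ctrl.get_obs(); L.append(Ro.from_rotvec(o["orientation"]).inv().apply(o["ft_force"]))
L=np.array(L); print(o["t"],o["ee_pos"].round(1),o["qpos"].round(2),"tool F",L.mean(0).round(2),"se",(L.std(0)/len(L)**.5).round(2), "M",o["moment"].round(3))
E
python3 s.py 6
```

```text
10.2167 [ 549.1 -110.7  207.5] [-0.29  0.19  2.13  0.4   0.33 -2.17] tool F [-0.74 -0.87 -0.91] se [0.3  0.19 0.19] M [-0.172 -0.215 -0.185]
```

servo_tool(
  deltas=[
    [[0, -1, 0], [0, 0, 0]],
    [[0, -2, 0], [0, 0, 0]],
    [[0, -3, 0], [0, 0, 0]],
    [[0, -4, 0], [0, 0, 0]],
  ],
)

```text
t: 10.55
ee_pos: [548.5, -114.5, 207.1]
orientation: [0.05, 2.618, -0.013]
ft_force: [0.8, 1.3, 0.6]
width: 11.7
grasp_force: 30.0
```

```bash
sed -i 's/L.append(.*$/L.append(np.r_[Ro.from_rotvec(o["orientation"]).inv().apply(o["ft_force"]),Ro.from_rotvec(o["orientation"]).inv().apply(o["moment"])])/; s/, "M".*$/)/' s.py; python3 s.py 5
```

```text
10.8 [ 548.5 -114.7  207.1] [-0.3   0.2   2.13  0.41  0.33 -2.19] tool F [ 0.06 -0.19 -0.65 -0.   -0.03  0.03] se [0.21 0.16 0.05 0.01 0.02 0.02]
```

servo_tool(
  deltas=[
    [[0, -1, 0], [0, 0, 0]],
    [[0, -2, 0], [0, 0, 0]],
    [[0, -3, 0], [0, 0, 0]],
  ],
)

```text
t: 11.05
ee_pos: [548.5, -117.7, 207.2]
orientation: [0.05, 2.617, -0.013]
ft_force: [-0.0, 0.1, 0.7]
width: 11.7
grasp_force: 30.0
```

```bash
python3 s.py 5
```

```text
11.3 [ 548.5 -117.9  207.2] [-0.31  0.2   2.13  0.42  0.33 -2.2 ] tool F [ 0.63 -1.61 -0.64  0.48  0.2   0.03] se [0.18 0.21 0.29 0.03 0.03 0.01]
```

```bash
python3 s.py 6
```

```text
11.6 [ 548.6 -117.7  207.3] [-0.31  0.2   2.13  0.42  0.33 -2.2 ] tool F [ 1.16 -2.43 -0.75  0.67  0.26  0.03] se [0.13 0.23 0.18 0.03 0.02 0.01]
```

servo_tool(
  deltas=[
    [[0, -0.5, 0], [0, 0, 0]],
    [[0, -1, 0], [0, 0, 0]],
    [[0, -1, 0], [0, 0, 0]],
  ],
)

```text
t: 11.85
ee_pos: [548.5, -118.6, 207.2]
orientation: [0.05, 2.617, -0.013]
ft_force: [-0.4, -1.9, 0.4]
width: 11.4
grasp_force: 30.0
```

```bash
python3 s.py 6
```

```text
12.15 [ 548.5 -118.5  207.2] [-0.31  0.2   2.13  0.42  0.33 -2.2 ] tool F [ 0.2  -0.7  -0.21  0.29  0.19  0.03] se [0.21 0.21 0.19 0.02 0.01 0.01]
```

servo_tool(
  deltas=[
    [[0, -0.5, 0], [0, 0, 0]],
    [[0, -1, 0], [0, 0, 0]],
    [[0, -1, 0], [0, 0, 0]],
  ],
)

```text
t: 12.4
ee_pos: [548.5, -119.5, 207.2]
orientation: [0.05, 2.617, -0.013]
ft_force: [0.0, -0.3, 1.1]
width: 11.8
grasp_force: 30.0
```

```bash
python3 s.py 6
```

```text
12.7 [ 548.5 -119.5  207.2] [-0.31  0.2   2.13  0.42  0.33 -2.21] tool F [ 0.21  0.37 -0.17 -0.17  0.12  0.01] se [0.2  0.16 0.15 0.02 0.01 0.01]
```

servo_tool(
  deltas=[
    [[0, -0.5, 0], [0, 0, 0]],
    [[0, -1, 0], [0, 0, 0]],
    [[0, -1, 0], [0, 0, 0]],
  ],
)

```text
t: 12.95
ee_pos: [548.5, -120.7, 207.3]
orientation: [0.05, 2.617, -0.014]
ft_force: [-0.8, 0.4, 1.1]
width: 11.8
grasp_force: 30.0
```

```bash
python3 s.py 6
```

```text
13.25 [ 548.5 -120.7  207.3] [-0.31  0.2   2.13  0.43  0.33 -2.21] tool F [-0.06  0.39 -0.44 -0.08  0.06  0.02] se [0.18 0.12 0.11 0.01 0.01 0.01]
```

servo_tool(
  deltas=[
    [[0, -0.7, 0], [0, 0, 0]],
    [[0, -1.5, 0], [0, 0, 0]],
    [[0, -1.5, 0], [0, 0, 0]],
  ],
)

```text
t: 13.5
ee_pos: [548.5, -122.2, 207.3]
orientation: [0.05, 2.617, -0.014]
ft_force: [-0.9, -0.0, -0.2]
width: 11.4
grasp_force: 30.0
```

```bash
python3 s.py 6
```

```text
13.8 [ 548.4 -122.2  207.3] [-0.32  0.2   2.13  0.43  0.34 -2.22] tool F [-0.1  -0.22 -0.18 -0.05  0.05  0.03] se [0.29 0.1  0.25 0.02 0.01 0.01]
```

servo_tool(
  deltas=[
    [[0, -0.7, 0], [0, 0, 0]],
    [[0, -1.5, 0], [0, 0, 0]],
    [[0, -1.5, 0], [0, 0, 0]],
  ],
)

```text
t: 14.05
ee_pos: [548.2, -123.3, 207.2]
orientation: [0.05, 2.618, -0.012]
ft_force: [0.9, 2.8, 0.3]
width: 11.6
grasp_force: 30.0
```

```bash
python3 s.py 6
```

```text
14.35 [ 548.3 -123.4  207.2] [-0.32  0.2   2.13  0.43  0.34 -2.23] tool F [-0.85  3.96 -0.38 -1.22 -0.1   0.03] se [0.17 0.14 0.18 0.03 0.01 0.01]
```

The tip is between the slot walls: it pushes against the +y wall at TCP y of about −118 and the −y wall at about −123. I'll centre it, hold still, then press.

servo_tool(
  deltas=[
    [[0, 1, 0], [0, 0, 0]],
    [[0, 2.2, 0], [0, 0, 0]],
    [[0, 2.2, 0], [0, 0, 0]],
    [[0, 2.2, 0], [0, 0, 0]],
    [[0, 2.2, 0], [0, 0, 0]],
  ],
)

```text
t: 14.77
ee_pos: [548.5, -121.7, 207.3]
orientation: [0.05, 2.617, -0.014]
ft_force: [0.5, -1.2, -0.1]
width: 11.6
grasp_force: 30.0
```

servo_tool(
  deltas=[
    [[0, 0, 0], [0, 0, 0]],
    [[0, 0, 0], [0, 0, 0]],
    [[0, 0, 0], [0, 0, 0]],
    [[0, 0, 0], [0, 0, 0]],
    [[0, 0, 0], [0, 0, 0]],
  ],
)

```text
t: 15.18
ee_pos: [548.5, -121.5, 207.3]
orientation: [0.05, 2.617, -0.014]
ft_force: [0.6, -1.1, -0.1]
width: 11.4
grasp_force: 30.0
```

servo_tool(
  deltas=[
    [[0, 0, 0], [0, 0, 0]],
    [[0, 0, 0], [0, 0, 0]],
    [[0, 0, 0], [0, 0, 0]],
    [[0, 0, 0], [0, 0, 0]],
    [[0, 0, 0], [0, 0, 0]],
  ],
)

```text
t: 15.6
ee_pos: [548.5, -121.4, 207.3]
orientation: [0.05, 2.617, -0.014]
ft_force: [0.8, -0.9, 0.8]
width: 11.9
grasp_force: 30.0
```

```bash
python3 s.py 8
```

```text
16.0 [ 548.5 -121.4  207.3] [-0.31  0.2   2.13  0.43  0.34 -2.22] tool F [-0.15 -0.4  -0.13  0.1  -0.    0.03] se [0.17 0.15 0.08 0.01 0.01 0.01]
```

servo_tool(
  deltas=[
    [[0, 0, 2], [0, 0, 0]],
    [[0, 0, 4], [0, 0, 0]],
    [[0, 0, 6], [0, 0, 0]],
    [[0, 0, 8], [0, 0, 0]],
    [[0, 0, 10], [0, 0, 0]],
  ],
)

```text
t: 16.42
ee_pos: [553.3, -121.5, 198.1]
orientation: [0.05, 2.618, -0.013]
ft_force: [-0.5, 0.8, 0.7]
width: 11.3
grasp_force: 30.0
```

```bash
python3 s.py 5
```

```text
16.6667 [ 553.3 -121.5  198.4] [-0.31  0.22  2.13  0.45  0.32 -2.24] tool F [ 0.25 -0.19 -1.2  -0.05  0.23  0.02] se [0.19 0.2  0.22 0.02 0.01 0.01]
```

servo_tool(
  deltas=[
    [[0, 0, 1], [0, 0, 0]],
    [[0, 0, 2], [0, 0, 0]],
    [[0, 0, 3], [0, 0, 0]],
    [[0, 0, 4], [0, 0, 0]],
    [[0, 0, 4], [0, 0, 0]],
  ],
)

```text
t: 17.08
ee_pos: [555.5, -121.7, 195.0]
orientation: [0.05, 2.617, -0.013]
ft_force: [-1.0, 0.7, 0.8]
width: 11.0
grasp_force: 30.0
```

```bash
python3 s.py 6
```

```text
17.3833 [ 555.4 -121.7  195.1] [-0.31  0.23  2.13  0.46  0.31 -2.25] tool F [ 0.47  0.58 -1.38 -0.15  0.19  0.04] se [0.25 0.21 0.24 0.01 0.01 0.02]
```

servo_tool(
  deltas=[
    [[0, 0, 1], [0, 0, 0]],
    [[0, 0, 1.5], [0, 0, 0]],
    [[0, 0, 1.5], [0, 0, 0]],
    [[0, 0, 1.5], [0, 0, 0]],
  ],
)

```text
t: 17.72
ee_pos: [556.2, -121.8, 193.8]
orientation: [0.05, 2.617, -0.013]
ft_force: [-1.4, 0.5, 2.1]
width: 11.7
grasp_force: 30.0
```

```bash
python3 s.py 6
```

```text
18.0167 [ 556.2 -121.8  193.9] [-0.31  0.23  2.12  0.46  0.31 -2.25] tool F [ 0.31  0.07 -1.6  -0.12  0.15  0.03] se [0.18 0.11 0.3  0.01 0.01 0.01]
```

servo_tool(
  deltas=[
    [[0, 0, 0.5], [0, 0, 0]],
    [[0, 0, 1], [0, 0, 0]],
    [[0, 0, 1], [0, 0, 0]],
  ],
)

```text
t: 18.27
ee_pos: [556.8, -121.7, 192.9]
orientation: [0.05, 2.617, -0.013]
ft_force: [-1.8, 0.5, 2.1]
width: 11.4
grasp_force: 30.0
```

```bash
python3 s.py 8
```

```text
18.6667 [ 556.7 -121.8  193. ] [-0.31  0.24  2.12  0.46  0.3  -2.25] tool F [ 0.02 -0.17 -1.98 -0.08  0.13  0.03] se [0.15 0.18 0.22 0.01 0.01 0.01]
```

servo_tool(
  deltas=[
    [[0, 0, 0.4], [0, 0, 0]],
    [[0, 0, 0.8], [0, 0, 0]],
    [[0, 0, 0.8], [0, 0, 0]],
  ],
)

```text
t: 18.92
ee_pos: [557.1, -121.8, 192.2]
orientation: [0.05, 2.617, -0.013]
ft_force: [-0.8, 0.4, 2.5]
width: 11.5
grasp_force: 30.0
```

```bash
python3 s.py 8
```

```text
19.3167 [ 557.1 -121.7  192.3] [-0.31  0.24  2.12  0.47  0.3  -2.25] tool F [ 0.18 -0.04 -2.13 -0.07  0.12  0.03] se [0.13 0.15 0.17 0.01 0.01 0.01]
```

servo_tool(
  deltas=[
    [[0, 0, -5], [0, 0, 0]],
    [[0, 0, -15], [0, 0, 0]],
    [[0, 0, -30], [0, 0, 0]],
    [[0, 0, -50], [0, 0, 0]],
    [[0, 0, -70], [0, 0, 0]],
  ],
)

```text
t: 19.73
ee_pos: [520.8, -120.2, 253.3]
orientation: [0.05, 2.619, -0.013]
ft_force: [0.2, -0.2, 0.6]
width: 11.5
grasp_force: 30.0
```

```bash
cat > r.py <<'E'
import sys
from h import *
from workcell import ctrl
o=ctrl.get_obs(); R=Ro.from_rotvec([0.354,2.598,-0.091]).as_matrix(); up=float(sys.argv[1])
print(o["t"],o["ee_pos"].round(1),o["orientation"].round(3)); print(*delta(o,np.array([516.5,264.4,123.6+up]),R,0))
E
python3 r.py 130
```

```text
19.7333 [ 520.8 -120.2  253.3] [ 0.05   2.619 -0.013]
[ 16.3 384.2  -9.7] [ 0.114 -0.001  0.202]
```

servo_tool(
  deltas=[
    [[1, 36, -1], [0, 0, 0]],
    [[3, 72, -2], [0, 0, 0]],
    [[4, 108, -3], [0, 0, 0]],
    [[6, 144, -4], [0.03, 0, 0.05]],
    [[7, 180, -5], [0.06, 0, 0.1]],
  ],
)

```text
t: 20.15
ee_pos: [519.0, 21.9, 252.7]
orientation: [0.134, 2.624, -0.036]
ft_force: [0.1, -0.4, -1.3]
width: 11.5
grasp_force: 30.0
```

```bash
python3 r.py 130
```

```text
20.15 [519.   21.9 252.7] [ 0.134  2.624 -0.036]
[ 23.1 241.  -14.4] [ 0.08  -0.008  0.148]
```

servo_tool(
  deltas=[
    [[3, 36, -2], [0.02, 0, 0.03]],
    [[7, 72, -4], [0.04, 0, 0.06]],
    [[11, 108, -6], [0.05, 0, 0.09]],
    [[15, 144, -9], [0.06, 0, 0.11]],
    [[15, 144, -9], [0.06, 0, 0.11]],
  ],
)

```text
t: 20.57
ee_pos: [516.9, 168.6, 253.5]
orientation: [0.299, 2.61, -0.075]
ft_force: [0.2, 0.1, -0.5]
width: 11.4
grasp_force: 30.0
```

servo_tool(
  deltas=[
    [[0, 0, 0], [0, 0, 0]],
    [[0, 0, 0], [0, 0, 0]],
    [[0, 0, 0], [0, 0, 0]],
  ],
)

```text
t: 20.82
ee_pos: [516.3, 165.2, 252.4]
orientation: [0.297, 2.613, -0.077]
ft_force: [-0.8, -0.2, -0.7]
width: 11.5
grasp_force: 30.0
```

```bash
python3 r.py 130
```

```text
20.8167 [516.3 165.2 252.4] [ 0.297  2.613 -0.077]
[ 18.6  96.7 -11.9] [ 0.02  -0.009  0.039]
```

servo_tool(
  deltas=[
    [[6, 32, -4], [0.02, -0.009, 0.039]],
    [[12, 64, -8], [0.02, -0.009, 0.039]],
    [[18.6, 96.7, -11.9], [0.02, -0.009, 0.039]],
    [[18.6, 96.7, -11.9], [0.02, -0.009, 0.039]],
    [[18.6, 96.7, -11.9], [0.02, -0.009, 0.039]],
  ],
)

```text
t: 21.23
ee_pos: [517.2, 264.8, 253.6]
orientation: [0.353, 2.598, -0.091]
ft_force: [-0.2, -0.2, -1.4]
width: 11.7
grasp_force: 30.0
```

servo_tool(
  deltas=[
    [[0, 0, 0], [0, 0, 0]],
    [[0, 0, 0], [0, 0, 0]],
    [[0, 0, 0], [0, 0, 0]],
  ],
)

```text
t: 21.48
ee_pos: [517.0, 263.3, 253.6]
orientation: [0.356, 2.598, -0.091]
ft_force: [0.4, -0.6, -1.8]
width: 11.4
grasp_force: 30.0
```

```bash
python3 r.py 40; python3 - <<'E'
from workcell import get_image
import cv2,numpy as np
o=[]
for n,(u,v) in dict(scene=(295,265),top=(238,190)).items():
    f=get_image(n)["frame"][v-50:v+50,u-50:u+50]; o.append(cv2.resize(f,(400,400),interpolation=cv2.INTER_CUBIC))
cv2.imwrite("pics/ret.png",np.hstack(o))
E
```

```text
21.4833 [517.  263.3 253.6] [ 0.356  2.598 -0.091]
[45.6  0.7 77.6] [-0.001  0.    -0.002]
```

View pics/ret.png

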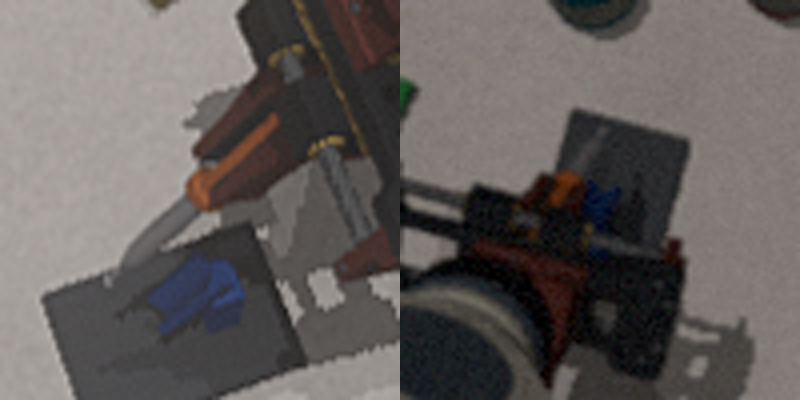

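```bash
python3 - <<'E'
from h import *
from workcell import ctrl,get_image
o=ctrl.get_obs(); R=Ro.from_rotvec(o["orientation"]).as_matrix()
for n,(u0,v0) in dict(scene=(295,265),top=(238,190)).items():
    p=get_image(n); T=np.linalg.inv(p["pose"]); X=cloud(p)
    for s in (0,20,50,80,103):
        P=o["ee_pos"]+R[:,2]*(117.3-s); c=p["K"]@(T[:3,:3]@P+T[:3,3]); u,v=c[:2]/c[2]
        print(n,s,np.round([(u-u0+50)*4,(v-v0+50)*4]),P.round())
    c=X[v0-50:v0+50,u0-50:u0+50].reshape(-1,3); ax=P=o["ee_pos"]
    d=(c-o["ee_pos"])@R; k=(d[:,2]>12)&(d[:,2]<125)&(np.hypot(d[:,0],d[:,1])<25)&(c[:,2]>110)
    for a in range(12,125,16):
        q=k&(d[:,2]>=a)&(d[:,2]<a+16)
        if q.sum(): print("  along",a+8,q.sum(),"offset tool xy",d[q][:,:2].mean(0).round(1))
E
```

```text
scene 0 [102. 280.] [574. 249. 152.]
scene 20 [120. 263.] [564. 251. 169.]
scene 50 [150. 237.] [550. 255. 195.]
scene 80 [180. 209.] [535. 259. 221.]
scene 103 [205. 186.] [524. 262. 241.]
  along 20 58 offset tool xy [-4.   2.7]
  along 36 36 offset tool xy [-2.4  3.7]
  along 52 36 offset tool xy [-2.1  2.9]
  along 68 33 offset tool xy [-2.4  3.1]
  along 84 25 offset tool xy [-1.9  3.9]
  along 100 10 offset tool xy [-0.5  1.9]
  along 116 7 offset tool xy [0.6 1.7]
top 0 [201. 125.] [574. 249. 152.]
top 20 [194. 136.] [564. 251. 169.]
top 50 [184. 152.] [550. 255. 195.]
top 80 [173. 170.] [535. 259. 221.]
top 103 [164. 184.] [524. 262. 241.]
  along 20 17 offset tool xy [-5.2 -0.3]
  along 36 12 offset tool xy [-2.6 -2.2]
  along 52 13 offset tool xy [-2.6 -2. ]
  along 68 14 offset tool xy [-2.5 -2.5]
  along 84 7 offset tool xy [-3.2 -1. ]
  along 100 3 offset tool xy [ 0.5 -1.3]
  along 116 4 offset tool xy [ 0.7 -1.2]
```

The measured stylus axis agrees with the expected pose to within 2–3 mm, so I'll lower it straight down into the cradle.

servo_tool(
  deltas=[
    [[9, 0.7, 15], [0, 0, 0]],
    [[18, 0.7, 31], [0, 0, 0]],
    [[27, 0.7, 46], [0, 0, 0]],
    [[36, 0.7, 62], [0, 0, 0]],
    [[45.6, 0.7, 77.6], [0, 0, 0]],
  ],
)

```text
t: 22.1
ee_pos: [516.8, 266.3, 163.1]
orientation: [0.354, 2.597, -0.089]
ft_force: [0.9, -0.2, -0.6]
width: 11.5
grasp_force: 30.0
```

servo_tool(
  deltas=[
    [[0, 0, 0], [0, 0, 0]],
    [[0, 0, 0], [0, 0, 0]],
    [[0, 0, 0], [0, 0, 0]],
  ],
)

```text
t: 22.35
ee_pos: [517.1, 266.6, 164.5]
orientation: [0.354, 2.597, -0.089]
ft_force: [0.9, 0.6, -0.6]
width: 11.6
grasp_force: 30.0
```

```bash
python3 r.py 1;python3 s.py 3
```

```text
22.35 [517.1 266.6 164.5] [ 0.354  2.597 -0.089]
[19.9 -2.4 34.6] [ 0.001  0.001 -0.   ]
22.5 [517.2 266.8 165. ] [ 0.67  0.37  2.02 -0.81  0.58  0.02] tool F [ 0.24  0.27  0.6  -0.04  0.19  0.04] se [0.32 0.13 0.11 0.02 0.02 0.01]
```

servo_tool(
  deltas=[
    [[4, -2.3, 8], [0, 0, 0]],
    [[9, -2.3, 16], [0, 0, 0]],
    [[14, -2.3, 24], [0, 0, 0]],
    [[18, -2.3, 31], [0, 0, 0]],
    [[18, -2.3, 31], [0, 0, 0]],
  ],
)

```text
t: 22.92
ee_pos: [515.7, 264.1, 127.4]
orientation: [0.354, 2.598, -0.091]
ft_force: [0.4, 1.3, -1.1]
width: 11.3
grasp_force: 30.0
```

```bash
python3 s.py 5; python3 r.py 0
```

```text
23.1667 [516.4 264.6 128.7] [ 0.67  0.43  2.04 -0.92  0.53  0.14] tool F [ 0.46 -0.17  0.67 -0.06  0.19  0.02] se [0.27 0.07 0.13 0.01 0.01 0.01]
23.1667 [516.4 264.6 128.7] [ 0.354  2.596 -0.089]
[ 2.4 -0.2  4.5] [ 0.002  0.001 -0.001]
```

servo_tool(
  deltas=[
    [[1, 0, 2], [0, 0, 0]],
    [[2.3, 0, 4.2], [0, 0, 0]],
    [[2.3, 0, 4.2], [0, 0, 0]],
    [[2.3, 0, 4.2], [0, 0, 0]],
  ],
)

```text
t: 23.5
ee_pos: [516.5, 264.4, 123.5]
orientation: [0.354, 2.597, -0.089]
ft_force: [-0.4, -0.4, 3.6]
width: 11.6
grasp_force: 30.0
```

```bash
python3 s.py 5; python3 r.py 0
```

```text
23.75 [516.5 264.4 123.5] [ 0.67  0.44  2.04 -0.93  0.52  0.16] tool F [-2.13 -0.52 -4.6   0.11 -0.35  0.04] se [0.24 0.12 0.34 0.01 0.02 0.02]
23.75 [516.5 264.4 123.5] [ 0.354  2.597 -0.089]
[-0.1  0.  -0. ] [ 0.001  0.001 -0.   ]
```

Seated: contact of about 4.6 N at the home pose. Opening the gripper and backing off along the axis.

servo_tool(
  deltas=[
    [[0, 0, 0], [0, 0, 0]],
    [[0, 0, 0], [0, 0, 0]],
    [[0, 0, 0], [0, 0, 0]],
    [[0, 0, 0], [0, 0, 0]],
    [[0, 0, 0], [0, 0, 0]],
  ],
  grip=-0.2,
)

```text
t: 24.17
ee_pos: [515.9, 264.2, 122.8]
orientation: [0.354, 2.598, -0.09]
ft_force: [0.5, 0.1, -0.1]
width: 41.4
grasp_force: 0.0
```

servo_tool(
  deltas=[
    [[0, 0, 0], [0, 0, 0]],
    [[0, 0, -5], [0, 0, 0]],
    [[0, 0, -20], [0, 0, 0]],
    [[0, 0, -40], [0, 0, 0]],
    [[0, 0, -65], [0, 0, 0]],
  ],
)

```text
t: 24.58
ee_pos: [483.8, 272.2, 179.1]
orientation: [0.354, 2.599, -0.092]
ft_force: [0.3, -0.8, 0.3]
width: 52.7
grasp_force: 0.0
```

servo_tool(
  deltas=[
    [[0, 0, -30], [0, 0, 0]],
    [[0, 0, -60], [0, 0, 0]],
    [[0, 0, -70], [0, 0, 0]],
    [[0, 0, -70], [0, 0, 0]],
    [[0, 0, -70], [0, 0, 0]],
  ],
)

```text
t: 25.0
ee_pos: [451.0, 282.0, 240.1]
orientation: [0.353, 2.597, -0.088]
ft_force: [0.2, -0.0, -0.2]
width: 52.8
grasp_force: 0.0
```

```bash
python3 - <<'E'
from workcell import get_image
import cv2,numpy as np
o=[]
for n,(u,v) in dict(scene=(295,285),top=(238,195)).items():
    f=get_image(n)["frame"][v-50:v+50,u-50:u+50]; o.append(cv2.resize(f,(400,400),interpolation=cv2.INTER_CUBIC))
cv2.imwrite("pics/end.png",np.hstack(o))
E
```

```text
(no output)
```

View pics/end.png

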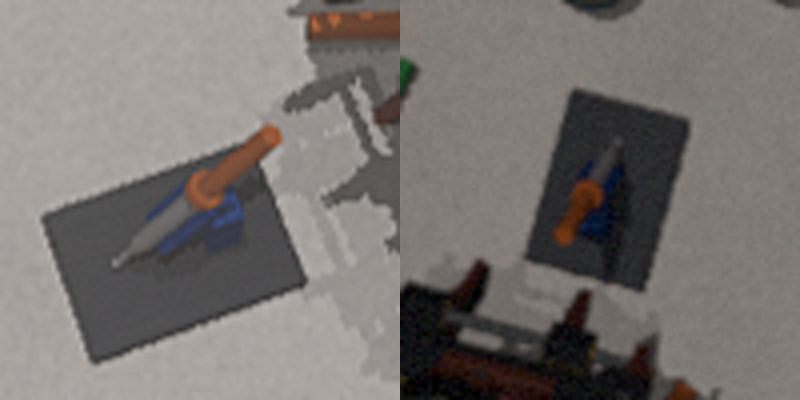

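The stylus lies in its cradle as at the start: collar at (588,195), tail at (565,235) and tip at (617,142) in the top crop. The gripper is clear of it, so I'm handing in.

```bash
python3 -c "
from workcell import close_job
print(close_job())"
```

```text
the job is handed in; nothing more can be done
None
```

I've handed the job in at about 25 s of the 58 s limit; no verdict came back. The stylus found the slot, held still there for over a second and was pressed in. The plunger travel and force put the catch fully down (not seen directly), and the last pictures show the stylus back in its cradle with the gripper clear. I did not check the bottles and slide box afterwards.

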